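# Bolt the emergency drug box and move the card clip onto it

## Robot

A 6-joint arm with a two-finger parallel gripper is mounted at the origin on the work surface. World frame = base frame: x ahead of the robot, y to its left, z up, the work surface at z = 0. Lengths are in m, angles in rad, forces in N, time in s.
With the tool pointing down it reaches from about 0.3 to 0.875 m from the base axis. Payload 6.4 kg.
Tool frame: the origin (TCP) lies midway between the tips of the shut fingers; the grasp point (between the pads) lies 19 mm behind it; z points along the fingers, y is the line along which they close (so a half turn about z gives the same grasp; the last joint's range is limited). The gripper opens to 85 mm and grips with 20 to 120 N. Pads are 22 mm wide; open, the fingers measure 114 mm over their backs; the gripper's body (76 mm by 85 mm) begins 54 mm behind the grasp point. The pads swing forward as they close: fully open they stand 13 mm farther back than shut.
Start: joints at [1.108, 0.181, 1.607, -0, 1.354, -0.206], TCP at [0.146, 0.556, 0.231] pointing down, gripper open.
Joint ranges: [-2.99, 2.99], [-0.89, 2.07], [0.3, 2.58], [-1.14, 4.28], [0, 2.63], [-3.12, 3.12]. Speed limits (rad/s): [2.57, 2.57, 3.01, 3.14, 3.14, 3.14].

## Interface

Orientations are given as a unit quaternion [w, x, y, z].
In Python, from bench import ctrl gives the robot as it stands.
- The arm moves only by the tool drive_tool, never from a script. Its argument "plan" is a list that holds one entry, the list of rows, each a list of 4 numbers: the shift along the tool's x, y, z scaled (see below), then the turn about the tool's z scaled (see below). In form: [[[x, y, z, roll], ...]]. A call has 1 to 12 rows; each row is the pose to reach, as a shift and turn from the pose commanded when the call began, along the tool's axes at that moment, turning the shorter way round; what a row does not reach only later rows make up. The controller multiplies each number of a shift by 400 mm and each number of a turn by 180 degrees. A row lasts 1/12 s, in which the tool goes at most 41.7 mm and 7.16 degrees, less where a joint would pass 70% of its speed; a pose out of reach is approached as far as the arm can. A call with a number of a shift or a turn outside -1 to 1 is refused whole. A call with a gripper value outside its range is refused whole. "jaw" is the closure, from 0 (fully open) to 1 (shut), set as the call begins (left out, the last holds). The fingers move at their own pace and stop on an object; the grip force is fixed at half the most. Time passes only in rows, so rows that repeat a pose let the fingers close. It gives the time, the measured TCP pose, the force, the opening and the grip force at its end, in the units of the state.
- ctrl.get_obs(): the state, without advancing time (a new reading comes with each control period).
- ctrl.camera(name): name is "side" or "top" or "wrist"; returns (picture, depth): 480x640x3 uint8, red, green, blue; 480x640 float32, m along the optical axis (not along the pixel's ray), 0 where there is no reading.
- ctrl.camera_info(name): a dict with "camera_matrix" (3x3 intrinsics, pixels), "R" (3x3) and "t" (3): a world point X has camera coordinates R X + t; the wrist camera has in their place "T_tool_cam" (4x4, takes a point from camera to tool coordinates, whose origin is the TCP and whose axes are the flange's). Camera axes: x right, y down, z forward; pixel columns grow to the right and rows downward; lengths in m; the calibration is good to about 2 mm. A picture is of the moment at which its call begins: read the wrist's pose just before it. camera_info takes no time and is no camera call.
- ctrl.hand_in(): hands the job in; it is judged then, once.
The state is a dict: "time_s": time; "q": joint angles; "dq": joint speeds; "joint_efforts": joint torques, N m; "eef_pos": TCP position; "eef_rot": TCP orientation; "wrist_force": force on the tool from outside, world axes, zero at the start; "torque": the same for the moment, N m; "opening": opening from 0.0 (shut) to 1.0 (fully open); "grasp_force": force on a finger pad.
Only numpy, scipy, OpenCV 4.12 (cv2) and the standard library are available. Lean on these libraries where they do the work, as an engineer would, in place of code of your own. Each camera call takes 0.05 s, during which the arm holds its last target. There are 200 camera calls.

## Task

The emergency drug box has been restocked and its lid is down: slide the bolt on the lid fully home into its keeper, and move the card clip from the rim of the supply tray to the upright back plate of the drug box, squeezing it open to take it off and again to put it on. Let it grip the plate's upper edge upright and well down, with its jaws wholly on the plate. Leave the tray and the other things on the desk where they are.

Things in the scene. Friction and masses are not known exactly. Their poses are not given: they have to be found in the camera images.
- drug_box: emergency drug box, fixed: grey steel, 200 mm deep (x), 300 wide (y), top 110 mm above the desk. Origin: centre of its underside; x to its back, y to its left, z up. For y from -145 to 55 mm its top bears a 6 mm hinged lid with a steel barrel bolt (lid top 116 mm above the desk); the rest is a plain deck with the keeper. A steel back plate stands up 65 mm behind the top.
- plate_edge (a point): middle of the upper edge of the drug box's back plate, 175 mm above the desk; axes as the drug box: the edge runs along y, 130 mm to either side, and the plate is 4 mm thick along x. Nothing stands above it.
- bolt (a joint): travel of the barrel bolt in m: 0 = withdrawn, 0.045 = fully home in the keeper, at its end stop. It slides towards the drug box's +y, stays where it is left and takes about 2 N to slide slowly. The rod is 12 mm thick, 148 mm long and lies 10 mm above the lid.
- bolt_knob (a point): top of the bolt's upright round steel knob (13 to 15 mm diameter), 46 mm above the lid's top; it moves with the bolt; axes as the drug box. The bolt's two saddles, 14 mm long, lie 40 mm behind (-y) and 68 mm ahead of the knob when withdrawn; they stand 21 mm above the lid, so a fingertip higher than that passes over them.
- keeper (a point): centre of the hole of the keeper, a steel staple 36 mm wide (x), 18 mm long (y), on the deck of the drug box, its top 28 mm above the deck (138 mm above the desk); axes as the drug box.
- clip: card clip: white plastic sprung clip like a big clothes-peg, 70 g, standing jaws down on the tray's front wall. Origin: axis of its spring coil; y along the gripped edge, x the way it opens, z up. The jaws reach 42 mm below the origin; an edge pushed right in meets the coil 7 mm below it. On the jaw to -x hangs a card plate 70 mm wide, down to 46 mm below the origin; either way round will do.
- clip_grip (a point): middle between the clip's two handles, 42 mm above the clip's origin, axes as the clip: the place for the finger pads, closing along x. The handles are 26 mm wide (y), rise to 62 mm above the origin and splay to about 58 mm over their outsides at the top; squeezed to their stop they are parallel, 26 mm over their outsides.
- lever_front (a joint): turn of the clip's lever on its -x side (the other one mirrors it): 0 = shut, 0.04 = gripping a 4 mm edge, 0.30 = squeezed to its stop, jaw tips 25 mm apart. Squeezing fully takes 10 to 15 N on the handles (a 30 N grip is right); let go, the spring shuts the rubber-padded jaws with about 7 N; opening fingers may drag it up some 6 mm first.
- tray: supply tray, loose: open grey plastic tray, 190 mm deep (x) by 280 mm wide (y), 90 mm tall, walls 4 mm, about 1.6 kg, with medicine cartons that stay below the rim. Origin: centre of its underside. The clip sits on its front (-x) wall.
- jar: amber medicine jar, 36 mm diameter, 52 mm tall, on the deck of the drug box. Origin at the centre of its underside.
- carton: flat white medicine carton 50 x 90 x 30 mm lying inside the supply tray. Origin at the centre of its underside.
- sanitiser: clear capped sanitiser bottle, 60 mm diameter, 150 mm tall, behind the boxes. Origin at the centre of its underside.
- mug: white mug, 80 mm diameter, 90 mm tall, at the right side. Origin at the centre of its underside.
- stapler: black and grey stapler, 140 mm long, 45 mm tall, at the right side, in front of the mug. Origin at the centre of its underside.
- mouse: black computer mouse 110 x 62 x 31 mm, at the left side. Origin at the centre of its underside.
Mind the look-alikes: they are no part of the job. Leave any green or orange look-alike of the clip alone.

How it is judged:
By the outcome, as a careful person would: the job done as asked, in the order asked, and still so for the second after the job is handed in, with the robot touching nothing.
It also fails if it takes over 48 s, if anything falls off the work surface, if the arm or the gripper's body presses on something with over 40 N, if the wrist force passes 120 N, or if a joint passes its speed limit or range.

## Working session

There is one attempt and no reset: what is moved stays moved. The work goes in short steps, Python scripts to look and compute and a tool call to move; the robot and the scene stay as the last step left them, time stands still between calls to the robot, and variables do not carry over. Pictures are saved under pics/ and viewed, at most 10 in all, crops included, and the job is handed in when it is done.

Besides the shell and the picture viewer there is one more tool, called as name(argument=value, ...), one argument or row to a line, values as JSON. drive_tool: Moves the arm, as the interface text tells. Its arguments: {"type":"object","properties":{"plan":{"type":"array"},"jaw":{"type":"number"}},"required":["plan"]}

```bash
mkdir -p pics; cat > h.py <<'E'
import numpy as np, cv2
from bench import ctrl
from scipy.spatial.transform import Rotation as Ro
def cam(n):
    o=ctrl.get_obs(); p,d=ctrl.camera(n); i=ctrl.camera_info(n); K=np.array(i["camera_matrix"])
    if n=="wrist":
        T=np.array(i["T_tool_cam"]); q=np.array(o["eef_rot"]); R=Ro.from_quat(q[[1,2,3,0]]).as_matrix()
        Rw=R@T[:3,:3]; tw=R@T[:3,3]+np.array(o["eef_pos"])
    else:
        Rw=np.array(i["R"]).T; tw=-Rw@np.array(i["t"])
    return p,d,K,Rw,tw
def pts(d,K,R,t):
    v,u=np.mgrid[:480,:640]; r=np.stack([(u-K[0,2])/K[0,0],(v-K[1,2])/K[1,1],np.ones_like(u)],-1)
    P=(r*d[...,None])@R.T+t; P[d==0]=np.nan; return P
def save(n,p): cv2.imwrite("pics/"+n+".png",cv2.cvtColor(p,cv2.COLOR_RGB2BGR))
E
python3 - <<'E'
from h import *
for n in("top","side"):
    c=cam(n); save(n+"0",c[0]); np.savez("/tmp/"+n,*c); print(n,c[4],c[3][:,2])
o=ctrl.get_obs(); print(o["eef_pos"],o["eef_rot"],o["time_s"])
E
```

```text
top [ 0.20732842 -0.00649585  1.77734604] [ 0.19654222 -0.00971286 -0.98044725]
side [-0.0135482  -1.01509916  1.00050116] [ 0.38520119  0.69671161 -0.60515534]
[0.14582238 0.55571117 0.23049377] [-2.63850013e-04  1.28075738e-01  9.91764107e-01 -7.01835902e-04] 0.1
```

View pics/top0.png

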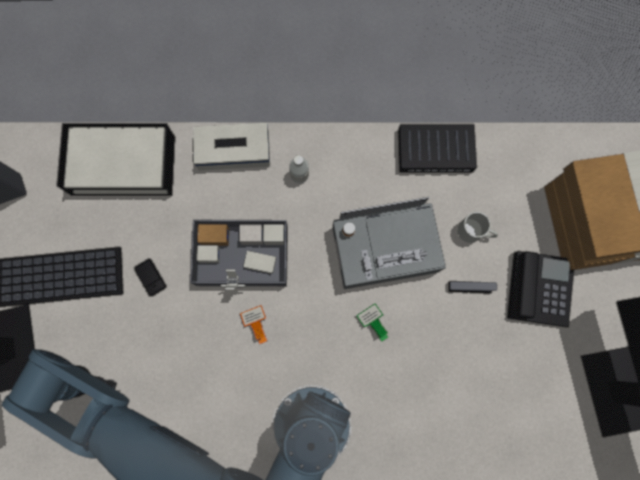

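View pics/side0.png

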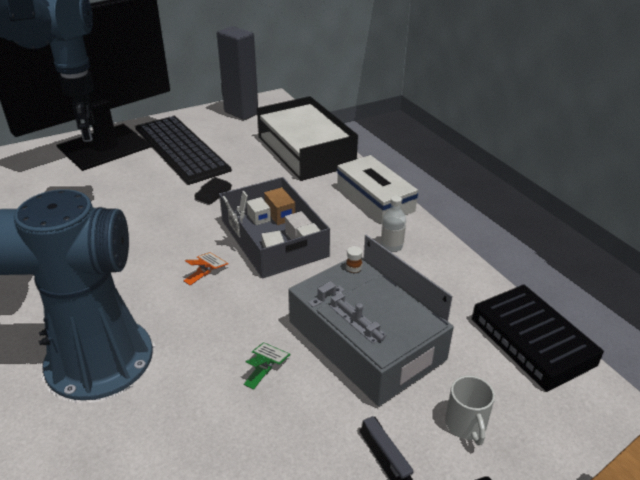

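The white clip is on the tray's front wall at top (232,283) and side (237,210). The orange (top 255,323) and green (top 373,320) look-alikes lie on the desk. I take the white one, which is the only one standing on the rim.

```bash
python3 - <<'E'
from h import *
for n in("top","side"):
    z=np.load("/tmp/%s.npz"%n); p,d,K,R,t=[z["arr_%d"%i] for i in range(5)]; P=pts(d,K,R,t); print(n,K[0,0])
    x,y,zz=P[...,0],P[...,1],P[...,2]
    def rep(nm,m):
        q=P[m]; 
        if len(q)<4: print(nm,len(q)); return
        r=cv2.minAreaRect((q[:,:2]*1000).astype(np.float32)); print(nm,len(q),"mean",q.mean(0).round(4),"zmax",q[:,2].max().round(4),"rect",np.round(r[0],1),np.round(r[1],1),round(r[2],2))
    box=(x>.3)&(x<.85)&(y<-.02)&(y>-.5)
    rep("boxtop",box&(zz>.1)&(zz<.124)); 
    pl=box&(x>.55)&(zz>.13)&(zz<.19); rep("plate",pl); rep("plate edge",pl&(zz>.168))
    lidr=box&(x<.6)
    rep("knob",lidr&(zz>.145)&(zz<.175)); rep("hw",lidr&(zz>.128)&(zz<.145))
    tr=(x>.3)&(x<.75)&(y>.08)&(y<.45)
    rep("rim",tr&(zz>.084)&(zz<.096)); rep("clip",tr&(zz>.1)&(zz<.2)); rep("cliptop",tr&(zz>.13)&(zz<.2))
    if n=="top": A=p[190:310,180:460]
    else: A=p[160:380,200:460]
    A=cv2.resize(A,None,fx=2.8 if n=="top" else 2.2,fy=2.8 if n=="top" else 2.2,interpolation=cv2.INTER_CUBIC); save(n+"crop",A)
E
```

```text
top 578.779888592827
boxtop 6263 mean [ 0.5272 -0.2281  0.1144] zmax 0.124 rect [ 538.3 -287. ] [203.6 419.6] 9.91
plate 542 mean [ 0.6128 -0.1893  0.1594] zmax 0.1853 rect [ 600.3 -215.6] [ 61.  260.2] 10.4
plate edge 172 mean [ 0.6245 -0.2103  0.175 ] zmax 0.1853 rect [ 601.4 -215. ] [ 58.  256.6] 10.25
knob 147 mean [ 0.5421 -0.1433  0.1611] zmax 0.1706 rect [ 494. -189.] [232.7  95.2] 66.32
hw 334 mean [ 0.4843 -0.224   0.1351] zmax 0.1443 rect [ 511.2 -222.3] [163.  240.9] 10.58
rim 318 mean [0.5303 0.2662 0.0899] zmax 0.0959 rect [576.3 261.7] [362.5 343.8] 89.6
clip 223 mean [0.4644 0.2593 0.1213] zmax 0.1597 rect [551.2 325.4] [449.2  89.6] 42.03
cliptop 69 mean [0.4189 0.2276 0.1469] zmax 0.1597 rect [415.3 227.5] [24.5 54.5] 89.76
side 618.6123388226217
boxtop 9538 mean [ 0.522  -0.25    0.1155] zmax 0.124 rect [ 524.8 -226.7] [207.9 305.1] 9.8
plate 1902 mean [ 0.6176 -0.208   0.1553] zmax 0.1806 rect [ 598.9 -214. ] [ 60.4 263.5] 10.77
plate edge 435 mean [ 0.624  -0.2176  0.1739] zmax 0.1806 rect [ 605.1 -212.7] [ 47.7 262.3] 10.77
knob 268 mean [ 0.5386 -0.1484  0.16  ] zmax 0.1736 rect [ 525.2 -168.4] [223.  47.] 54.41
hw 748 mean [ 0.486  -0.2184  0.1355] zmax 0.1448 rect [ 494.5 -187.6] [275. 123.] 65.03
rim 673 mean [0.5212 0.2633 0.0899] zmax 0.0959 rect [574.6 264.5] [352.4 368.2] 0.29
clip 324 mean [0.4864 0.2758 0.1215] zmax 0.1603 rect [566.9 330.8] [430.5  48.6] 33.64
cliptop 98 mean [0.4191 0.2268 0.1464] zmax 0.1603 rect [412.5 227. ] [56.2 30.4] 4.99
```

View pics/topcrop.png

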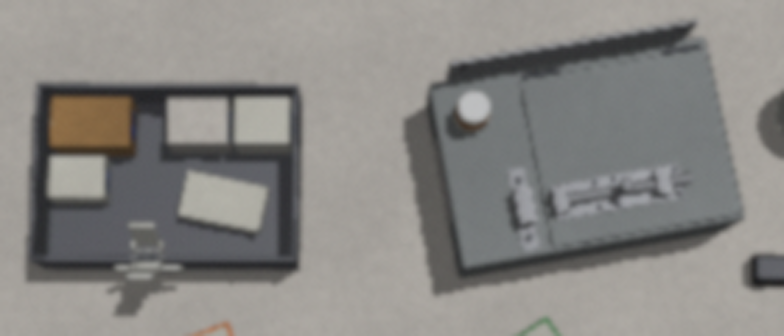

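View pics/sidecrop.png

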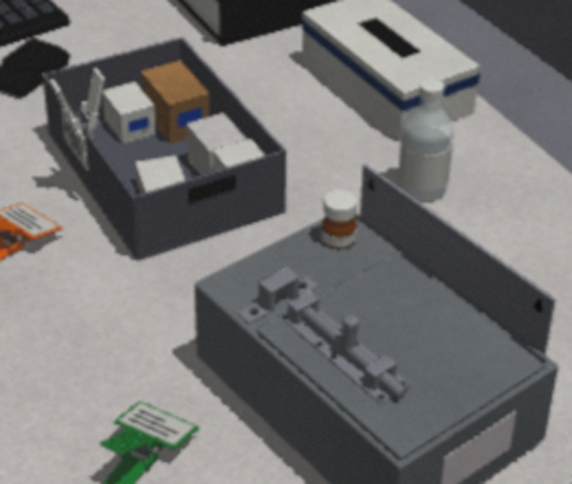

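The crops confirm the white clip: it straddles the tray's front wall (top crop 147,250) with its handles up, while orange and green lie flat. The bolt knob is at side crop (350,325). Next come precise measurements.

```bash
python3 - <<'E'
from h import *
for n in("top","side"):
    z=np.load("/tmp/%s.npz"%n); p,d,K,R,t=[z["arr_%d"%i] for i in range(5)]; P=pts(d,K,R,t); print(n)
    def line(q):
        vx,vy,x0,y0=cv2.fitLine((q[:,:2]*1000).astype(np.float32),cv2.DIST_HUBER,0,.1,.1).ravel(); return np.degrees(np.arctan2(-vx*np.sign(vy),abs(vy))),x0,y0
    x,y,zz=P[...,0],P[...,1],P[...,2]
    a=np.radians(10.3); ex=np.array([np.cos(a),np.sin(a)]); ey=np.array([-np.sin(a),np.cos(a)])
    C=np.array([.5248,-.2267]); u=(P[...,:2]-C)@ex; v=(P[...,:2]-C)@ey
    m=(u>.07)&(u<.13)&(abs(v)<.14)&(zz>.169)&(zz<.183); q=P[m]; print("edge",line(q),"u pct",np.percentile(u[m],[5,50,95]).round(4),"v",np.percentile(v[m],[1,99]).round(4), "zmed",np.median(zz[m]).round(4))
    m=(abs(u)<.11)&(abs(v)<.16)&(zz>.104)&(zz<.122); print("top u,v",np.percentile(u[m],[.5,99.5]).round(4),np.percentile(v[m],[.5,99.5]).round(4))
    m=(u<.0)&(u>-.1)&(abs(v)<.16)&(zz>.142)&(zz<.172); print("knob",m.sum(),P[m].mean(0).round(4),u[m].mean().round(4),v[m].mean().round(4),P[m].max(0).round(4),P[m].min(0).round(4))
    m=(u<.0)&(u>-.1)&(abs(v)<.16)&(zz>.132)&(zz<.142); 
    for lo in np.arange(-.15,.15,.02):
        k=m&(v>lo)&(v<lo+.02)
        if k.sum()>3: print(" hw v",lo.round(3),k.sum(),"u",u[k].mean().round(4),"z",zz[k].max().round(4))
    m=(x<.455)&(x>.35)&(y>.1)&(y<.42)&(zz>.085)&(zz<.095)&(abs(y-.227)>.05); print("rim",line(P[m]),np.percentile(x[m],[5,95]).round(4))
    m=(x<.47)&(x>.36)&(abs(y-.227)<.05)&(zz>.1)&(zz<.165)
    for lo in np.arange(.1,.165,.01):
        k=m&(zz>lo)&(zz<lo+.01)
        if k.sum()>2: print(" clip z",lo.round(3),k.sum(),P[k].min(0).round(4)[:2],P[k].max(0).round(4)[:2])
E
```

```text
top
edge (np.float32(9.914488), np.float32(626.70355), np.float32(-211.14076)) u pct [0.1003 0.103  0.1058] v [-0.129   0.1222] zmed 0.1752
top u,v [-0.0979  0.1026] [-0.1506  0.1463]
knob 52 [ 0.4759 -0.2359  0.1529] -0.0497 -0.0003 [ 0.495  -0.1522  0.1688] [ 0.4459 -0.3252  0.142 ]
 hw v -0.11 4 u -0.0499 z 0.1374
 hw v -0.09 27 u -0.0472 z 0.1419
 hw v -0.07 30 u -0.0506 z 0.1402
 hw v -0.05 10 u -0.0499 z 0.1366
 hw v -0.03 9 u -0.0492 z 0.1395
 hw v -0.01 14 u -0.0491 z 0.1392
 hw v 0.01 13 u -0.0484 z 0.1381
 hw v 0.03 38 u -0.0483 z 0.1417
 hw v 0.05 16 u -0.0469 z 0.1408
 hw v 0.07 50 u -0.0487 z 0.1414
rim (np.float32(-1.0795771), np.float32(416.85742), np.float32(212.08408)) [0.4154 0.4452]
 clip z 0.1 75 [0.4024 0.2056] [0.4313 0.2548]
 clip z 0.11 22 [0.4009 0.2123] [0.433  0.2419]
 clip z 0.12 22 [0.3999 0.2143] [0.4349 0.24  ]
 clip z 0.13 15 [0.3959 0.2154] [0.4387 0.2394]
 clip z 0.14 23 [0.389  0.2151] [0.441  0.2392]
 clip z 0.15 31 [0.3881 0.2163] [0.4426 0.2398]
side
edge (np.float32(9.907746), np.float32(623.6085), np.float32(-215.58563)) u pct [0.0964 0.0991 0.
[... 195 characters left out ...]
 15 u -0.054 z 0.1367
 hw v -0.09 66 u -0.0523 z 0.1406
 hw v -0.07 59 u -0.0539 z 0.1405
 hw v -0.05 32 u -0.0524 z 0.1417
 hw v -0.03 24 u -0.0551 z 0.1417
 hw v -0.01 21 u -0.0533 z 0.1386
 hw v 0.01 28 u -0.0524 z 0.1361
 hw v 0.03 86 u -0.0524 z 0.1416
 hw v 0.05 33 u -0.0521 z 0.1413
 hw v 0.07 93 u -0.0541 z 0.142
rim (np.float32(-3.3933377), np.float32(415.85068), np.float32(217.89589)) [0.4095 0.4492]
 clip z 0.1 75 [0.3972 0.1995] [0.4275 0.2474]
 clip z 0.11 45 [0.3942 0.2125] [0.4285 0.2489]
 clip z 0.12 32 [0.3913 0.2137] [0.4325 0.2416]
 clip z 0.13 29 [0.3894 0.2132] [0.4355 0.2427]
 clip z 0.14 28 [0.3862 0.2139] [0.4387 0.2442]
 clip z 0.15 40 [0.3849 0.2144] [0.4401 0.2423]
```

```bash
cat >> h.py <<'E'
def go(x,y,z,a):
    """plan numbers to reach TCP x,y,z with tool y-axis at angle a deg from world y"""
    o=ctrl.get_obs(); q=np.array(o["eef_rot"]); R=Ro.from_quat(q[[1,2,3,0]]).as_matrix()
    s=R.T@(np.array([x,y,z])-o["eef_pos"]); a0=np.degrees(np.arctan2(-R[0,1],R[1,1])); da=(a-a0+90)%180-90
    print("t",round(o["time_s"],2),"pos",np.round(o["eef_pos"],4),"a0",a0.round(2),"q6",o["q"][5].round(2),"F",np.round(o["wrist_force"],1),"open",o["opening"],"shift",(s/.4).round(4),"roll",round(-da/180,4),"dist",np.linalg.norm(s).round(3))
E
python3 - <<'E'
from h import *
go(.31,.12,.25,-14.7)
a=np.radians(9.91); ex=np.array([np.cos(a),np.sin(a)]); ey=np.array([-np.sin(a),np.cos(a)]);C=np.array([.526,-.226])
for n in("top","side"):
    z=np.load("/tmp/%s.npz"%n); p,d,K,R,t=[z["arr_%d"%i] for i in range(5)]; P=pts(d,K,R,t)
    u=(P[...,:2]-C)@ex; v=(P[...,:2]-C)@ey
    m=(u<-.02)&(u>-.1)&(v<.04)&(v>-.12)&(P[...,2]>.147); print(n,m.sum(),np.median(P[m],0).round(4),np.median(u[m]).round(4),np.percentile(v[m],[5,50,95]).round(4))
    K_=ctrl.camera_info("wrist"); 
print(K_)
E
```

```text
t 0.1 pos [0.1458 0.5557 0.2305] a0 -14.72 q6 -0.21 F [0.1 0.4 0.3] open 1.001005974432556 shift [-0.6737 -0.9493 -0.0476] roll -0.0001 dist 0.466
top 29 [ 0.4808 -0.262   0.1613] -0.0507 [-0.0351 -0.0277  0.0121]
side 63 [ 0.4771 -0.2648  0.1611] -0.0553 [-0.0345 -0.0298 -0.0239]
{'camera_matrix': array([[381.80921555,   0.        , 322.70844673],
       [  0.        , 381.80921555, 243.51193655],
       [  0.        ,   0.        ,   1.        ]]), 'T_tool_cam': array([[-4.01606895e-04, -9.52361917e-01, -3.04969863e-01,
         7.79172793e-02],
       [ 9.99999752e-01, -2.05855488e-04, -6.74026823e-04,
        -4.88413548e-04],
       [ 5.79137758e-04, -3.04970058e-01,  9.52361763e-01,
        -1.42363200e-01],
       [ 0.00000000e+00,  0.00000000e+00,  0.00000000e+00,
         1.00000000e+00]])}
```

drive_tool(
  plan=[
    [[-0.67,-0.95,-0.05,0],[-0.67,-0.95,-0.05,0],[-0.67,-0.95,-0.05,0],[-0.67,-0.95,-0.05,0],[-0.67,-0.95,-0.05,0],[-0.67,-0.95,-0.05,0],[-0.67,-0.95,-0.05,0],[-0.67,-0.95,-0.05,0],[-0.67,-0.95,-0.05,0],[-0.67,-0.95,-0.05,0],[-0.67,-0.95,-0.05,0],[-0.67,-0.95,-0.05,0]],
  ],
  jaw=1,
)

```text
time_s: 1.1
eef_pos: [0.3106, 0.1152, 0.2517]
eef_rot: [0.001, 0.132, 0.991, -0.001]
wrist_force: [0.5, 0.0, -0.6]
opening: 0.004
grasp_force: 0.0
```

```bash
python3 -c "
from h import *
go(.486,-.318,.24,9.9)"
```

```text
t 1.1 pos [0.3106 0.1152 0.2517] a0 -15.2 q6 -1.31 F [ 0.5  0.  -0.6] open 0.0036110506091406804 shift [-0.7068 -0.9301  0.0327] roll -0.1394 dist 0.467
```

drive_tool(
  plan=[
    [[-0.71,-0.93,0.03,-0.14],[-0.71,-0.93,0.03,-0.14],[-0.71,-0.93,0.03,-0.14],[-0.71,-0.93,0.03,-0.14],[-0.71,-0.93,0.03,-0.14],[-0.71,-0.93,0.03,-0.14],[-0.71,-0.93,0.03,-0.14],[-0.71,-0.93,0.03,-0.14],[-0.71,-0.93,0.03,-0.14],[-0.71,-0.93,0.03,-0.14],[-0.71,-0.93,0.03,-0.14],[-0.71,-0.93,0.03,-0.14]],
  ],
)

```text
time_s: 2.1
eef_pos: [0.4879, -0.3089, 0.2385]
eef_rot: [-0.0, -0.091, 0.996, 0.001]
wrist_force: [0.2, 0.0, 0.6]
opening: 0.0
grasp_force: 0.0
```

```bash
python3 - <<'E'
from h import *
go(.486,-.318,.24,9.9)
p,d,K,R,t=c=cam("wrist"); save("w1",p); np.savez("/tmp/w1",*c); P=pts(d,K,R,t)
a=np.radians(9.91); ex=np.array([np.cos(a),np.sin(a)]); ey=np.array([-np.sin(a),np.cos(a)]);C=np.array([.526,-.226])
u=(P[...,:2]-C)@ex; v=(P[...,:2]-C)@ey
m=(u<-.02)&(u>-.1)&(v<.1)&(v>-.06)&(P[...,2]>.147)&(P[...,2]<.175); print(m.sum(),np.median(P[m],0).round(4),np.percentile(u[m],[5,50,95]).round(4),np.percentile(v[m],[5,50,95]).round(4))
for lo in np.arange(-.12,.14,.01):
    k=(abs(u+.051)<.006)&(v>lo)&(v<lo+.01)&(P[...,2]<.18); print(lo.round(2),np.median(P[k][:,2]).round(4),end="; ")
E
```

```text
t 2.1 pos [ 0.4879 -0.3089  0.2385] a0 10.47 q6 -2.52 F [0.2 0.  0.6] open 9.744256532186104e-05 shift [ 0.0087 -0.0214 -0.0038] roll 0.0032 dist 0.009
519 [ 0.4781 -0.2654  0.161 ] [-0.059  -0.054  -0.0474] [-0.0359 -0.0305 -0.0243]
-0.12 0.1156; -0.11 0.116; -0.1 0.1308; -0.09 0.1309; -0.08 0.1366; -0.07 0.1361; -0.06 0.1309; -0.05 0.1307; -0.04 0.1519; -0.03 0.1611; -0.02 0.1307; -0.01 0.1309; -0.0 0.1307; 0.01 0.1307; 0.02 0.1309; 0.03 0.1365; 0.04 0.1365; 0.05 0.1096; 0.06 0.1106; 0.07 0.137; 0.08 0.1375; 0.09 nan; 0.1 0.1097; 0.11 0.1096; 0.12 0.1096; 0.13 0.1097;
  return _methods._mean(a, axis=axis, dtype=dtype,
  ret = ret.dtype.type(ret / rcount)
```

View pics/w1.png

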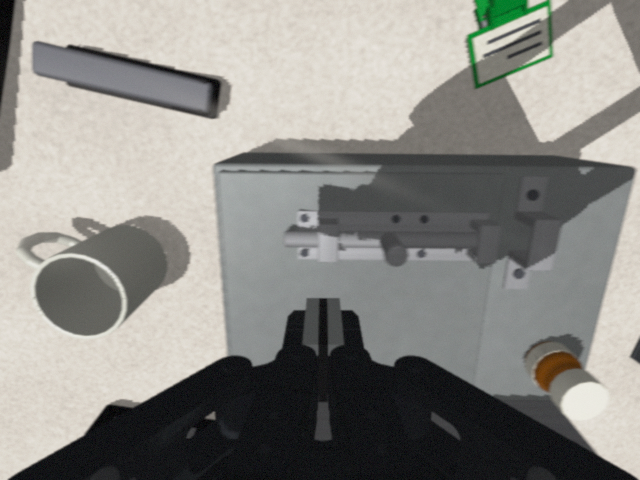

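The wrist view shows the knob at (395,248) between the two saddles and the keeper at (530,235). The bolt is withdrawn, and the knob lies 30 mm on the -y side of the box's centre.

```bash
python3 -c "
from h import *
go(.4841,-.2942,.146,9.9)"
```

```text
t 2.15 pos [ 0.4893 -0.3157  0.2368] a0 10.28 q6 -2.53 F [-2.1 -4.   0.9] open -0.0015181828105691212 shift [0.0031 0.0557 0.2268] roll 0.0021 dist 0.093
```

drive_tool(
  plan=[
    [[0.003,0.056,0.1,0.002],[0.003,0.056,0.2,0.002],[0.003,0.056,0.227,0.002],[0.003,0.056,0.227,0.002],[0.003,0.056,0.227,0.002],[0.003,0.056,0.227,0.002]],
  ],
)

```text
time_s: 2.65
eef_pos: [0.483, -0.2861, 0.1501]
eef_rot: [0.001, -0.088, 0.996, -0.001]
wrist_force: [-0.6, -0.3, 0.0]
opening: -0.005
grasp_force: 0.0
```

```bash
python3 -c "
from h import *
go(.4841,-.2942,.146,9.9)
a=np.radians(9.91); ex=np.array([np.cos(a),np.sin(a)]); ey=np.array([-np.sin(a),np.cos(a)]);C=np.array([.526,-.226])
P=np.array(ctrl.get_obs()['eef_pos'][:2])-C;print(P@ex,P@ey)"
```

```text
t 2.65 pos [ 0.483  -0.2861  0.1501] a0 10.14 q6 -2.49 F [-0.6 -0.3  0. ] open -0.0047043612159492045 shift [ 0.001  -0.0203  0.0102] roll 0.0013 dist 0.009
-0.052667083630430746 -0.05184159553506905
```

drive_tool(
  plan=[
    [[0,0,0.008,0],[0,0.01,0.008,0],[0,0.02,0.008,0],[0,0.03,0.008,0],[0,0.04,0.008,0],[0,0.05,0.008,0],[0,0.06,0.008,0],[0,0.07,0.008,0],[0,0.08,0.008,0],[0,0.09,0.008,0],[0,0.095,0.008,0],[0,0.095,0.008,0]],
  ],
)

```text
time_s: 3.65
eef_pos: [0.4751, -0.2475, 0.1452]
eef_rot: [-0.0, -0.088, 0.996, 0.0]
wrist_force: [0.2, -0.5, 0.2]
opening: -0.003
grasp_force: 0.2
```

drive_tool(
  plan=[
    [[0,0.005,0,0],[0,0.01,0,0],[0,0.015,0,0],[0,0.015,0,0]],
  ],
)

```text
time_s: 3.98
eef_pos: [0.4741, -0.2419, 0.1452]
eef_rot: [-0.0, -0.088, 0.996, 0.0]
wrist_force: [0.6, -1.2, -0.3]
opening: 0.001
grasp_force: 0.5
```

```bash
python3 -c "
from h import *
go(.4841,-.2942,.146,9.9)
a=np.radians(9.91); ex=np.array([np.cos(a),np.sin(a)]); ey=np.array([-np.sin(a),np.cos(a)]);C=np.array([.526,-.226])
P=np.array(ctrl.get_obs()['eef_pos'][:2])-C;print(P@ex,P@ey)"
```

```text
t 3.98 pos [ 0.4741 -0.2419  0.1452] a0 10.13 q6 -2.44 F [ 0.6 -1.2 -0.3] open 0.0013441180125560068 shift [-0.0015 -0.133  -0.0022] roll 0.0013 dist 0.053
-0.053832455371914265 -0.006785388299730112
```

drive_tool(
  plan=[
    [[0,0.005,0,0],[0,0.01,0,0],[0,0.015,0,0],[0,0.015,0,0]],
  ],
)

```text
time_s: 4.32
eef_pos: [0.4743, -0.2408, 0.1464]
eef_rot: [0.001, -0.088, 0.996, -0.005]
wrist_force: [3.2, -17.0, -4.8]
opening: 0.005
grasp_force: 8.4
```

drive_tool(
  plan=[
    [[0,0.004,0,0],[0,0.008,0,0],[0,0.008,0,0]],
  ],
)

```text
time_s: 4.57
eef_pos: [0.4747, -0.2404, 0.1475]
eef_rot: [0.002, -0.088, 0.996, -0.007]
wrist_force: [3.2, -24.3, -5.2]
opening: 0.002
grasp_force: 12.5
```

drive_tool(
  plan=[
    [[0,-0.03,0,0],[0,-0.06,0,0],[0,-0.06,-0.1,0],[0,-0.06,-0.2,0],[0,-0.06,-0.25,0],[0,-0.06,-0.25,0],[0,-0.06,-0.25,0]],
  ],
)

```text
time_s: 5.15
eef_pos: [0.4774, -0.2572, 0.2464]
eef_rot: [0.001, -0.088, 0.996, -0.0]
wrist_force: [0.1, 0.5, -0.4]
opening: -0.002
grasp_force: 0.0
```

```bash
python3 - <<'E'
from h import *
p,d,K,R,t=c=cam("wrist"); save("w2",p); np.savez("/tmp/w2",*c); P=pts(d,K,R,t)
a=np.radians(9.91); ex=np.array([np.cos(a),np.sin(a)]); ey=np.array([-np.sin(a),np.cos(a)]);C=np.array([.526,-.226])
u=(P[...,:2]-C)@ex; v=(P[...,:2]-C)@ey
m=(u<-.04)&(u>-.07)&(v<.06)&(v>-.06)&(P[...,2]>.147)&(P[...,2]<.175); print(m.sum(),np.median(P[m],0).round(4),np.percentile(u[m],[5,50,95]).round(4),np.percentile(v[m],[5,50,95]).round(4))
E
python3 -c "
from h import *
go(.31,.08,.26,90);go(.31,.08,.26,-90)"
```

```text
474 [ 0.4705 -0.2226  0.1611] [-0.0591 -0.0541 -0.0474] [0.0074 0.0129 0.0191]
t 5.2 pos [ 0.4767 -0.2565  0.2448] a0 10.13 q6 -2.46 F [ 0.2 -0.8 -0.5] open -0.0028618930062408194 shift [ 0.2622  0.9016 -0.0367] roll -0.4437 dist 0.376
t 5.2 pos [ 0.4767 -0.2565  0.2448] a0 10.13 q6 -2.46 F [ 0.2 -0.8 -0.5] open -0.0028618930062408194 shift [ 0.2622  0.9016 -0.0367] roll -0.4437 dist 0.376
```

```bash
python3 - <<'E'
from h import *
a=np.radians(9.91); ex=np.array([np.cos(a),np.sin(a)]); ey=np.array([-np.sin(a),np.cos(a)]);C=np.array([.526,-.226])
for n in("w1","w2"):
    z=np.load("/tmp/%s.npz"%n); p,d,K,R,t=[z["arr_%d"%i] for i in range(5)]; P=pts(d,K,R,t); u=(P[...,:2]-C)@ex; v=(P[...,:2]-C)@ey
    for nm,zl,zh,vl,vh in(("knob",.158,.165,-.06,.06),("rear",.134,.14,-.11,-.05),("front",.134,.14,.025,.055),("keeper",.134,.142,.06,.1)):
        m=(abs(u+.053)<.005)&(P[...,2]>zl)&(P[...,2]<zh)&(v>vl)&(v<vh); print(n,nm,m.sum(),np.percentile(v[m],[3,50,97]).round(4),np.median(P[m][:,2]).round(4))
E
```

```text
w1 knob 344 [-0.0361 -0.0301 -0.0236] 0.1615
w1 rear 295 [-0.0782 -0.0715 -0.0648] 0.1367
w1 front 301 [0.0298 0.0362 0.0427] 0.1366
w1 keeper 405 [0.0646 0.0728 0.0817] 0.1376
w2 knob 319 [0.0072 0.0132 0.0197] 0.1614
w2 rear 280 [-0.0776 -0.0712 -0.0645] 0.1367
w2 front 282 [0.0298 0.0363 0.043 ] 0.1367
w2 keeper 370 [0.0649 0.0731 0.0819] 0.1376
```

```bash
python3 -c "
from h import *
go(.43,.07,.26,9.9)"
```

```text
t 5.2 pos [ 0.4767 -0.2565  0.2448] a0 10.13 q6 -2.46 F [ 0.2 -0.8 -0.5] open -0.0028618930062408194 shift [-0.0288  0.8242 -0.037 ] roll 0.0013 dist 0.33
```

drive_tool(
  plan=[
    [[-0.03,0.82,-0.04,0.47],[-0.03,0.82,-0.04,0.47],[-0.03,0.82,-0.04,0.47],[-0.03,0.82,-0.04,0.47],[-0.03,0.82,-0.04,0.47],[-0.03,0.82,-0.04,0.47],[-0.03,0.82,-0.04,0.47],[-0.03,0.82,-0.04,0.47],[-0.03,0.82,-0.04,0.47],[-0.03,0.82,-0.04,0.47],[-0.03,0.82,-0.04,0.47],[-0.03,0.82,-0.04,0.47]],
  ],
  jaw=0,
)

```text
time_s: 6.2
eef_pos: [0.4296, 0.0691, 0.2593]
eef_rot: [-0.002, 0.583, 0.813, -0.001]
wrist_force: [0.7, 0.1, 0.0]
opening: 0.996
grasp_force: 0.0
```

```bash
python3 -c "
from h import *
go(.414,.2,.26,-90)"
```

```text
t 6.2 pos [0.4296 0.0691 0.2593] a0 -71.32 q6 -0.44 F [0.7 0.1 0. ] open 0.995835727987376 shift [ 0.3226  0.0679 -0.0014] roll 0.1038 dist 0.132
```

drive_tool(
  plan=[
    [[0.16,0.034,0,0.05],[0.32,0.068,0,0.104],[0.32,0.068,0,0.104],[0.32,0.068,0,0.104],[0.32,0.068,0,0.104],[0.32,0.068,0,0.104],[0.32,0.068,0,0.104]],
  ],
)

```text
time_s: 6.78
eef_pos: [0.4144, 0.1976, 0.2599]
eef_rot: [-0.001, 0.705, 0.709, -0.001]
wrist_force: [-1.5, -0.6, 0.1]
opening: 1.003
grasp_force: 0.0
```

```bash
python3 - <<'E'
from h import *
go(.414,.2275,.121,-90)
p,d,K,R,t=c=cam("wrist"); save("w3",p); np.savez("/tmp/w3",*c); P=pts(d,K,R,t)
x,y,z=P[...,0],P[...,1],P[...,2]
for lo in np.arange(.09,.17,.01):
    m=(x<.47)&(x>.36)&(abs(y-.2275)<.05)&(z>lo)&(z<lo+.01); q=P[m]
    if m.sum()>5: print(lo.round(2),m.sum(),np.percentile(q,[2,98],axis=0)[:,:2].round(4).tolist())
m=(x<.47)&(x>.36)&(abs(y-.2275)<.025)&(z>.15)&(z<.165)
for s in(x<.414,x>.414):
    q=P[m&s]; vx,vy,x0,y0=cv2.fitLine((q[:,:2]*1000).astype(np.float32),cv2.DIST_HUBER,0,.1,.1).ravel(); print(len(q),"ang",np.degrees(np.arctan2(-vx*np.sign(vy),abs(vy))),x0,y0,q[:,2].max())
m=(x>.39)&(x<.44)&(z>.086)&(z<.094)&(abs(y-.2275)>.037)&(y>.1)&(y<.4); q=P[m]
vx,vy,x0,y0=cv2.fitLine((q[:,:2]*1000).astype(np.float32),cv2.DIST_HUBER,0,.1,.1).ravel(); print("rim",len(q),np.degrees(np.arctan2(-vx*np.sign(vy),abs(vy))),x0,y0,np.median(q[:,2]),q[:,1].min(),q[:,1].max())
E
```

```text
t 6.78 pos [0.4144 0.1976 0.2599] a0 -89.73 q6 0.18 F [-1.5 -0.6  0.1] open 1.0030079036639707 shift [7.510e-02 3.000e-04 3.471e-01] roll 0.0015 dist 0.142
0.09 467 [[0.4017, 0.1841], [0.4226, 0.2723]]
0.1 1009 [[0.4016, 0.2134], [0.4264, 0.2435]]
0.11 440 [[0.3985, 0.2131], [0.4291, 0.2434]]
0.12 321 [[0.3959, 0.2161], [0.4319, 0.2409]]
0.13 365 [[0.3931, 0.2162], [0.4346, 0.241]]
0.14 388 [[0.3905, 0.2164], [0.4372, 0.2409]]
0.15 616 [[0.3859, 0.2162], [0.4417, 0.2407]]
309 ang -0.1984418 388.43628 228.73871 0.15694724916938646
307 ang -0.11527742 439.2546 228.50006 0.15716519399242715
rim 1376 -0.7200292 414.3902 251.32965 0.08961493659304962 0.10025660401934608 0.35465944013944783
```

View pics/w3.png

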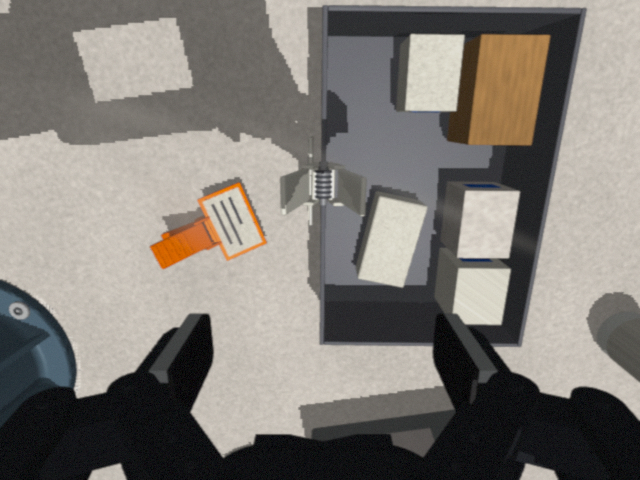

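The wrist view shows the white clip with its coil at (321,183) over the tray's front wall and its handles splayed to either side. It is centred at (0.414, 0.2285) with yaw about 0.

drive_tool(
  plan=[
    [[0.077,0,0.09,0],[0.077,0,0.18,0],[0.077,0,0.26,0],[0.077,0,0.33,0],[0.077,0,0.352,0],[0.077,0,0.352,0],[0.077,0,0.352,0],[0.077,0,0.352,0]],
  ],
)

```text
time_s: 7.5
eef_pos: [0.4169, 0.2287, 0.1226]
eef_rot: [0.001, 0.706, 0.708, 0.001]
wrist_force: [0.9, 0.4, 0.1]
opening: 1.003
grasp_force: 0.0
```

drive_tool(
  plan=[
    [[0,0,0,0],[0,0,0,0],[0,0,0,0],[0,0,0,0],[0,0,0,0],[0,0,0,0],[0,0,0,0],[0,0,0,0],[0,0,0,0],[0,0,0,0]],
  ],
  jaw=1,
)

```text
time_s: 8.33
eef_pos: [0.416, 0.2296, 0.124]
eef_rot: [0.0, 0.706, 0.709, 0.001]
wrist_force: [-10.1, -1.9, 23.9]
opening: 0.283
grasp_force: 57.5
```

drive_tool(
  plan=[
    [[0,0,-0.01,0],[0,0,-0.02,0],[0,0,-0.03,0],[0,0,-0.04,0]],
  ],
)

```text
time_s: 8.67
eef_pos: [0.4151, 0.2287, 0.1369]
eef_rot: [0.0, 0.706, 0.708, -0.0]
wrist_force: [-0.2, -0.2, -0.3]
opening: 0.28
grasp_force: 59.3
```

drive_tool(
  plan=[
    [[0,0,-0.02,0],[0,0,-0.05,0],[0,0,-0.1,0],[0,0,-0.18,0],[0,0,-0.26,0],[0,0,-0.34,0],[0,0,-0.4,0],[0,0,-0.4,0],[0,0,-0.4,0]],
  ],
)

```text
time_s: 9.42
eef_pos: [0.416, 0.2289, 0.2983]
eef_rot: [0.001, 0.706, 0.708, 0.002]
wrist_force: [-0.6, -0.1, -0.8]
opening: 0.277
grasp_force: 59.3
```

```bash
python3 - <<'E'
from h import *
a=np.radians(9.91); C=np.array([.526,-.226]); 
go(.46,.0,.30,-80.1)
for n in("top","side"):
    c=cam(n); np.savez("/tmp/%s2"%n,*c)
    A=c[0][190:310,180:460] if n=="top" else c[0][110:300,160:380]
    save(n+"2",cv2.resize(A,None,fx=2.7,fy=2.7,interpolation=cv2.INTER_CUBIC))
p,d,K,R,t=c=cam("wrist"); np.savez("/tmp/w4",*c); save("w4",p)
E
```

```text
t 9.42 pos [0.416  0.2289 0.2983] a0 -89.79 q6 0.25 F [-0.6 -0.1 -0.8] open 0.27690410106944463 shift [-0.5727  0.108  -0.0043] roll -0.0538 dist 0.233
```

View pics/side2.png

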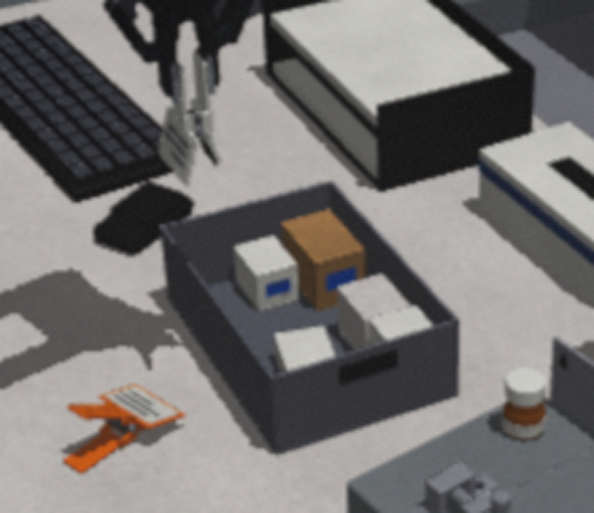

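View pics/w4.png

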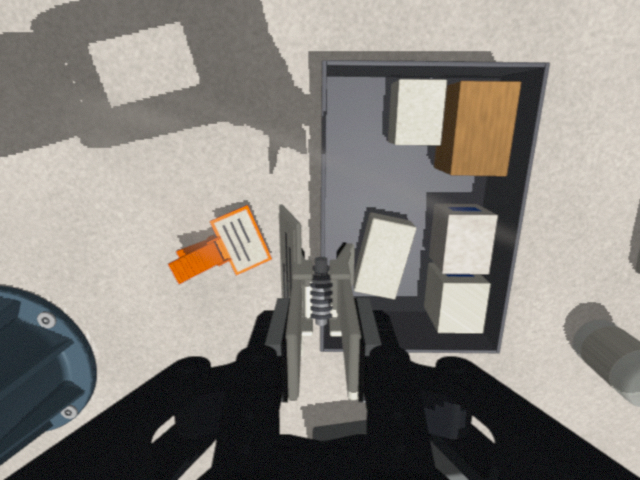

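The clip is held upright with its jaws open (wrist 321,290) and the tray is undisturbed. Now to find where the coil sits in the tool frame and measure the plate edge.

```bash
python3 - <<'E'
from h import *
z=np.load("/tmp/w4.npz"); p,d,K,R,t=[z["arr_%d"%i] for i in range(5)]; P=pts(d,K,R,t)
e=np.array(ctrl.get_obs()["eef_pos"])
for (x0,x1,y0,y1) in((314,330,262,322),(283,300,215,265),(338,356,242,300),(286,302,330,390),(340,358,330,370)):
    q=P[y0:y1,x0:x1].reshape(-1,3)-e; q=q[(q[:,2]>-.12)]
    print((x0,y0),len(q),np.percentile(q,[5,50,95],axis=0).round(4).tolist() if len(q) else "")
z=np.load("/tmp/w1.npz"); 
# plate edge mid from top+side, using plate fits at v=0
a=np.radians(9.91); ex=np.array([np.cos(a),np.sin(a)]); ey=np.array([-np.sin(a),np.cos(a)])
print("origin via edge:",(np.array([.6267,-.2111])),(np.array([.6236,-.2156])), "u along ex:",np.array([.6267,-.2111])@ex,np.array([.6236,-.2156])@ex)
for n in("w1","w2"):
    z=np.load("/tmp/%s.npz"%n); p,d,K,R,t=[z["arr_%d"%i] for i in range(5)]; P=pts(d,K,R,t); U=P[...,:2]@ex; V=P[...,:2]@ey
    m=(U>.56)&(U<.6)&(P[...,2]>.165)&(P[...,2]<.185)&(V>-.45)&(V<-.1); print(n,m.sum(),np.percentile(U[m],[5,50,95]).round(4) if m.sum() else "")
E
```

```text
(314, 262) 939 [[-0.0039, -0.0117, -0.0254], [-0.0006, 0.0018, -0.0204], [0.003, 0.0131, -0.0188]]
(283, 215) 815 [[-0.0209, 0.0091, -0.0511], [-0.0154, 0.0226, -0.0334], [-0.011, 0.0333, -0.024]]
(338, 242) 877 [[0.0075, -0.0038, -0.0624], [0.0105, 0.0115, -0.0246], [0.0168, 0.0144, 0.0044]]
(286, 330) 890 [[-0.0116, -0.0093, 0.0123], [-0.0096, 0.0015, 0.0347], [-0.0082, 0.0117, 0.0363]]
(340, 330) 613 [[0.0083, -0.01, 0.0072], [0.0091, 0.0036, 0.0337], [0.0114, 0.0118, 0.0353]]
origin via edge: [ 0.6267 -0.2111] [ 0.6236 -0.2156] u along ex: 0.5810186719443394 0.5771904714598419
w1 1 [0.5769 0.5769 0.5769]
w2 0
```

```bash
python3 -c "
from h import *
go(.55,-.10,.30,-80.1)"
```

```text
t 9.57 pos [0.4143 0.2285 0.295 ] a0 -89.8 q6 0.25 F [ 0.1  0.4 -0.5] open 0.2784875546754239 shift [-0.8224  0.3363 -0.0129] roll -0.0539 dist 0.355
```

drive_tool(
  plan=[
    [[-0.08,0.033,-0.012,-0.01],[-0.16,0.066,-0.012,-0.02],[-0.24,0.1,-0.012,-0.03],[-0.32,0.134,-0.012,-0.04],[-0.4,0.167,-0.012,-0.05],[-0.48,0.2,-0.012,-0.054],[-0.56,0.23,-0.012,-0.054],[-0.64,0.263,-0.012,-0.054],[-0.72,0.3,-0.012,-0.054],[-0.78,0.322,-0.012,-0.054],[-0.82,0.336,-0.012,-0.054],[-0.82,0.336,-0.012,-0.054]],
  ],
)

```text
time_s: 10.57
eef_pos: [0.5507, -0.1015, 0.2993]
eef_rot: [-0.001, 0.645, 0.765, -0.001]
wrist_force: [-1.1, -0.3, -1.2]
opening: 0.276
grasp_force: 59.3
```

```bash
python3 -c "
from h import *
go(.6243,-.2088,.285,-80.1)"
```

```text
t 10.57 pos [ 0.5507 -0.1015  0.2993] a0 -80.26 q6 -0.56 F [-1.1 -0.3 -1.2] open 0.2756781860070388 shift [-0.2954  0.1361  0.0351] roll -0.0009 dist 0.131
```

drive_tool(
  plan=[
    [[-0.07,0.034,0.01,0],[-0.15,0.07,0.02,0],[-0.22,0.1,0.035,0],[-0.28,0.13,0.035,0],[-0.295,0.136,0.035,0],[-0.295,0.136,0.035,0],[-0.295,0.136,0.035,0],[-0.295,0.136,0.035,0],[-0.295,0.136,0.035,0]],
  ],
)

```text
time_s: 11.32
eef_pos: [0.6244, -0.204, 0.2878]
eef_rot: [-0.0, 0.643, 0.766, 0.0]
wrist_force: [-0.9, -0.2, 0.2]
opening: 0.275
grasp_force: 59.3
```

```bash
python3 - <<'E'
from h import *
p,d,K,R,t=c=cam("wrist"); save("w5",p); np.savez("/tmp/w5",*c); P=pts(d,K,R,t)
e=np.array(ctrl.get_obs()["eef_pos"])
a=np.radians(9.91); ex=np.array([np.cos(a),np.sin(a)]); ey=np.array([-np.sin(a),np.cos(a)])
U=P[...,:2]@ex; V=P[...,:2]@ey
m=(abs(U-.579)<.015)&(P[...,2]>.170)&(P[...,2]<.180)
print(m.sum(),"U",np.percentile(U[m],[3,50,97]).round(4),"V",np.percentile(V[m],[1,99]).round(4),"z",np.median(P[m][:,2]).round(4))
q=P[m]; vx,vy,x0,y0=cv2.fitLine((q[:,:2]*1000).astype(np.float32),cv2.DIST_HUBER,0,.1,.1).ravel(); print("ang",np.degrees(np.arctan2(-vx*np.sign(vy),abs(vy))),x0,y0)
for lo in np.arange(-.46,-.16,.03):
    k=m&(V>lo)&(V<lo+.03); print(lo.round(2),k.sum(),np.median(U[k]).round(4) if k.sum() else "")
print("tool U,V",e[:2]@ex,e[:2]@ey)
go(.6243,-.2088,.285,-80.1)
E
```

```text
1650 U [0.5771 0.5787 0.5807] V [-0.4422 -0.1878] z 0.1747
ang 9.82075 619.5481 -182.78041
-0.46 83 0.5787
-0.43 163 0.5787
-0.4 129 0.5787
-0.37 0 
-0.34 100 0.5787
-0.31 253 0.5793
-0.28 272 0.5787
-0.25 290 0.5793
-0.22 319 0.5792
-0.19 41 0.5786
-0.16 0 
tool U,V 0.5799898456709389 -0.3085757389158407
t 11.37 pos [ 0.6244 -0.2042  0.2879] a0 -79.99 q6 -0.67 F [ 0.8  0.3 -1.5] open 0.27618344838481096 shift [-0.0114 -0.0024  0.0073] roll 0.0006 dist 0.005
```

View pics/w5.png

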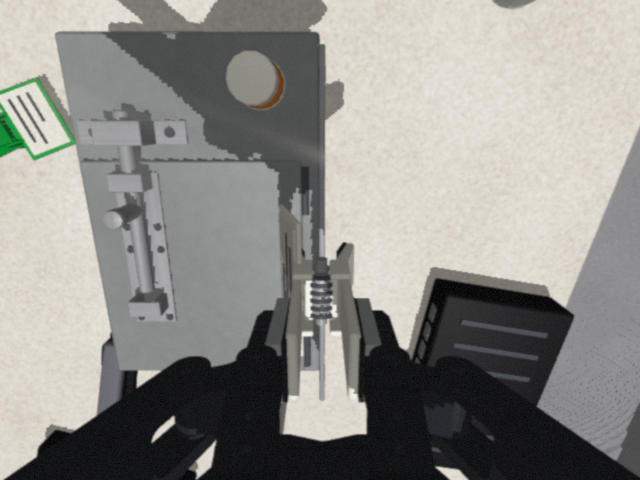

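The plate edge (320,240) runs midway between the open jaws, and the bolt rod visibly enters the keeper (130,132). I'll lower the clip onto the plate.

drive_tool(
  plan=[
    [[-0.01,-0.002,0.04,0],[-0.012,-0.002,0.08,0],[-0.012,-0.002,0.12,0],[-0.012,-0.002,0.15,0],[-0.012,-0.002,0.17,0],[-0.012,-0.002,0.18,0],[-0.012,-0.002,0.18,0],[-0.012,-0.002,0.18,0]],
  ],
)

```text
time_s: 12.03
eef_pos: [0.625, -0.2105, 0.2161]
eef_rot: [0.0, 0.643, 0.766, 0.0]
wrist_force: [0.3, 0.3, -1.3]
opening: 0.277
grasp_force: 59.3
```

drive_tool(
  plan=[
    [[0,0,0.005,0],[0,0,0.01,0],[0,0,0.015,0],[0,0,0.02,0],[0,0,0.02,0],[0,0,0.02,0]],
  ],
)

```text
time_s: 12.53
eef_pos: [0.625, -0.2107, 0.2092]
eef_rot: [0.001, 0.643, 0.766, 0.0]
wrist_force: [-1.7, 0.2, 6.6]
opening: 0.278
grasp_force: 59.9
```

drive_tool(
  plan=[
    [[0,0,0.005,0],[0,0,0.005,0]],
  ],
)

```text
time_s: 12.7
eef_pos: [0.6252, -0.2108, 0.2091]
eef_rot: [0.001, 0.643, 0.766, 0.0]
wrist_force: [-7.0, 2.7, 14.6]
opening: 0.272
grasp_force: 61.2
```

drive_tool(
  plan=[
    [[0,0,0.004,0],[0,0,0.008,0],[0,0,0.012,0],[0,0,0.012,0],[0,0,0.012,0],[0,0,0.012,0],[0,0,0.012,0],[0,0,0.012,0],[0,0,0.012,0],[0,0,0.012,0]],
  ],
  jaw=0,
)

```text
time_s: 13.53
eef_pos: [0.6248, -0.2105, 0.2006]
eef_rot: [0.0, 0.643, 0.766, 0.0]
wrist_force: [0.5, -0.9, 0.1]
opening: 1.001
grasp_force: 0.0
```

Released with no contact force left. I'll retreat straight up and look.

drive_tool(
  plan=[
    [[0,0,-0.05,0],[0,0,-0.1,0],[0,0,-0.18,0],[0,0,-0.26,0],[0,0,-0.3,0],[0,0,-0.3,0],[0,0,-0.3,0],[0,0,-0.3,0]],
  ],
)

```text
time_s: 14.2
eef_pos: [0.6243, -0.2103, 0.3193]
eef_rot: [-0.001, 0.643, 0.766, -0.0]
wrist_force: [0.1, -0.5, -0.7]
opening: 1.004
grasp_force: 0.0
```

```bash
python3 - <<'E'
from h import *
a=np.radians(9.91); ex=np.array([np.cos(a),np.sin(a)]); ey=np.array([-np.sin(a),np.cos(a)])
for n in("wrist","side"):
    p,d,K,R,t=c=cam(n); P=pts(d,K,R,t); U=P[...,:2]@ex; V=P[...,:2]@ey; z=P[...,2]
    m=(abs(U-.579)<.05)&(abs(V+.315)<.04)&(z>.183)&(z<.26); print(n,m.sum(),"zmax",np.percentile(z[m],[90,99]).round(4))
    for lo in(.19,.21,.23):
        k=m&(z>lo)&(z<lo+.02); 
        if k.sum()>3: print(lo,k.sum(),"U",np.percentile(U[k],[2,98]).round(4),"V",np.percentile(V[k],[2,98]).round(4))
    m=(abs(U-.4265)<.01)&(z>.158)&(z<.166)&(abs(V+.30)<.06); print("knob v",np.median(V[m])+.3131 if m.sum() else None)
    if n=="side": save("side3",cv2.resize(p[180:380,260:480],None,fx=2.7,fy=2.7,interpolation=cv2.INTER_CUBIC))
E
```

```text
wrist 3805 zmax [0.24   0.2415]
0.19 1204 U [0.5627 0.5951] V [-0.3307 -0.3008]
0.21 819 U [0.557  0.6006] V [-0.3278 -0.3031]
0.23 953 U [0.5512 0.6067] V [-0.3277 -0.3032]
knob v 0.014544172695931334
side 546 zmax [0.2392 0.2441]
0.19 199 U [0.559  0.5967] V [-0.3308 -0.2991]
0.21 154 U [0.554  0.6021] V [-0.3277 -0.3011]
0.23 126 U [0.5493 0.6052] V [-0.3274 -0.3019]
knob v 0.013690491762849477
```

View pics/side3.png

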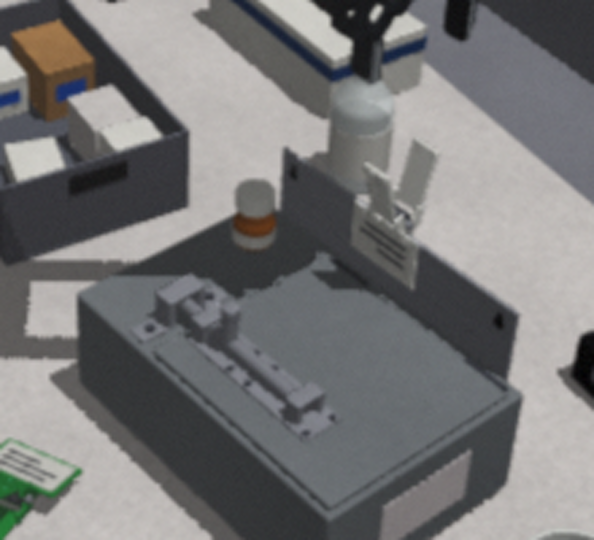

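The picture shows the clip upright and well down on the middle of the plate (395,220). The knob (232,318) sits close behind the front saddle, so the bolt is home. Handing in.

```bash
python3 -c "
from bench import ctrl
print(ctrl.hand_in())"
```

```text
the job is handed in; nothing more can be done
None
```

I slid the bolt home to its end stop, moved the white clip to the middle of the drug box's back plate, upright and fully down, and handed the job in at about 14 s; no verdict came back.

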